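Pull out the tow handle of a sample case and hold it

TASK

I want to wipe down the tow handle of the blue sample case that lies on the desk: push its stowed grip bar fully in and let it spring out to the ready position, then squeeze the red button in the bar and pull the handle straight out, past the first stop, to its second and last stop. Finish while still gripping the bar with the handle fully out, so that I can clean the tubes, and leave everything else on the desk where it is.

Things in the scene. Friction and masses are not known exactly. Their poses are not given: they have to be found in the camera images.
- grip (a point): centre of the tow handle's dark grip bar, 98 mm above the desk, 32 mm below the case's top; moves with the handle, axes as the case's (pulls out along -x, bar lies along y). The bar is 24 (x) x 160 (y) x 26 mm (z), on two 14 mm tubes at the same height, 55 mm either side of its centre; between the tubes the space behind the bar is free
- case_end (a point): point on the blue sample transport case: centre of its handle-side end face, 98 mm above the desk, behind the bar. The case lies lid-down, 400 (x, to the wheels at its far end) x 300 (y) x 130 mm (z), heavy, immovable. Bar's rear face to this face: 16 mm stowed (too narrow for fingers), 61 mm in the ready position, where the bar can be straddled from above
- handle (a joint): how far the handle is out, m: 0 stowed (held by a touch catch), -0.012 pushed fully in (about 12 N; frees the catch near the end of the stroke, and a spring drives the bar out as you back off), 0.045 ready position, 0.135 first stop, 0.230 second stop and end of travel. Button out: it locks at ready and at both stops, 3 mm of play. Button in: it slides at about 2 N, past the first stop too
- button (a joint): how far the red button in the grip bar is pressed, m: 0 = out, 0.005 = fully in (spring, 4 N to start, 8 N fully in). It frees the lock from about 0.004. It moves towards the case (+x of the case)
- button_face (a point): centre of the outer face of the red button, 44 mm (y) x 16 mm (z), in the middle of the bar's outer face (facing away from the case). It stands 6 mm proud of the bar when out and 1 mm when in, so bar and button together measure 30 mm along x when out and 25 mm when in; squeezing the bar front to back presses it
- tube_rack: black tube rack full of red-capped tubes, 85 x 210 mm, 102 mm high, long side along its y; loose, to be left alone. Origin: centre of its underside
- meter: white and orange hand-held blood meter lying flat, 82 x 180 mm, 29 mm high, long side along its y; loose, to be left alone. Origin: centre of its underside
- well_tray: flat cream well tray, 140 x 200 mm, 16 mm high, long side along its y; loose, to be left alone. Origin: centre of its underside
- pump_bottle: white hand-rub pump bottle, 68 mm across, 176 mm high; loose, to be left alone. Origin: centre of its underside
- wipes_tub: round tub of disinfectant wipes, white and green with a blue lid, 88 mm across, 164 mm high; loose, to be left alone. Origin: centre of its underside
- red_bulb: red rubber bulb standing nozzle up, 46 mm across, 70 mm high; loose, to be left alone. Origin: centre of its underside
- specimen_pot: cream specimen pot with a yellow lid, 62 mm across, 70 mm high; loose, to be left alone. Origin: centre of its underside

How it is judged (in metres and radians):
On the way, in this order (a step that is already met when the one before it is completed fails the run):
1. the stowed bar is pushed fully in (value of joint handle below -0.0085 m), for 0.02 s.
2. the bar has sprung out to the ready position, with the button out (value of joint handle between 0.038 and 0.055 m and value of joint button below 0.0015 m), for 0.1 s.
3. the bar is gripped in the ready position with the button squeezed in (value of joint handle below 0.06 m and value of joint button above 0.0035 m and x of the grasp point in the frame of grip between -0.035 and 0.03 m and z of the grasp point in the frame of grip between -0.04 and 0.04 m and contact force between the fingers and handle above 5 N), for 0.02 s.
4. the handle is pulled out past the first stop (value of joint handle above 0.15 m), for 0.02 s.
At the end, for the whole second after the job is handed in: The handle is out at its second stop (within 10 mm of the 230 mm end of its travel) and at rest, and the fingers still grip the bar: the bar is between them and they press on it with more than 5 N (value of joint handle above 0.22 m and velocity of joint handle between -0.01 and 0.01 m/s and x of the grasp point in the frame of grip between -0.035 and 0.03 m and z of the grasp point in the frame of grip between -0.04 and 0.04 m and contact force between the fingers and handle above 5 N); the arm keeps its last pose, push and grip.
It fails at once if a bystander (rack, meter, tray, bottle, tub, bulb or pot) moved by more than 25 mm (distance of any of tube_rack, meter, well_tray, pump_bottle, wipes_tub, red_bulb, specimen_pot from where it was at the start of the episode above 0.025 m).
It fails at once if a bystander tipped over (angle between any of tube_rack, meter, well_tray, pump_bottle, wipes_tub, red_bulb, specimen_pot's own z axis and vertical above 0.5 rad).
It also fails if it takes over 54 s, if anything falls off the work surface, if the arm or the gripper's body presses on something with over 40 N, if the wrist force passes 120 N, or if a joint passes its speed limit or range.

ROBOT

A 6-joint arm with a two-finger parallel gripper is mounted at the origin on the work surface. World frame = base frame: x ahead of the robot, y to its left, z up, the work surface at z = 0. Lengths are in mm, angles in rad, forces in N, time in s.
With the tool pointing down it reaches from about 275 to 750 mm from the base axis. Payload 10.2 kg.
Tool frame: the origin (TCP) lies midway between the tips of the shut fingers; the grasp point (between the pads) lies 19 mm behind it; z points along the fingers, y is the direction in which the jaws open and shut (so a half turn about z gives the same grasp; the last joint's range is limited). The gripper opens to 85 mm and grips with 20 to 120 N. Pads are 22 mm wide; open, the fingers measure 114 mm over their backs; the gripper's body (76 mm by 85 mm) begins 54 mm behind the grasp point. The pads swing forward as they close: fully open they stand 13 mm farther back than shut.
Start: joints at [0.972, 0.313, 1.498, -0, 1.331, -0.223], TCP at [192.697, 488.364, 231.294] pointing down, gripper open.
Joint ranges: [-2.94, 2.94], [-0.97, 2.17], [0.19, 2.56], [-1.23, 4.37], [0.02, 3.11], [-2.88, 2.88]. Speed limits (rad/s): [2.39, 2.39, 3.01, 3.14, 3.14, 3.14].

INTERFACE

Orientations are given as a unit quaternion [w, x, y, z].
In Python, from rig import sense, optics, ctrl gives the robot as it stands.
- The arm moves only by the tool play_rows, never from a script. Its argument "plan" is a list of rows, each a list of 7 numbers: the shift along the world's x, y, z in mm, then the turn, a rotation vector about the world's x, y, z in rad, then the opening, from -1 (shut) to 1 (fully open), so that 0 is half open. A call has 1 to 5 rows; each row shifts and turns the pose as measured when the row begins; what a row does not reach is not made up. A row lasts 1/12 s, in which the tool goes at most 41.7 mm and 7.16 degrees, less where a joint would pass 70% of its speed; a pose out of reach is approached as far as the arm can. A call is refused whole if a number of a shift passes 41.7 or a number of a turn 0.125, either way. A call with a gripper value outside its range is refused whole. The fingers move at their own pace and stop on an object; "grip_force" is the grip in N (left out, the last holds). Time passes only in rows, so rows that do not move let the fingers close. It gives the time, the measured TCP pose, the force and the opening at its end, in the units of the state.
- sense(): the state, without advancing time (a new reading comes with each control period).
- optics.capture(name): name is "scene" or "top" or "wrist"; returns a dict with "img" (384x512x3 uint8, blue, green, red), "fx", "fy", "cx", "cy" (pixels), "world_to_cam" (4x4, takes a point from world to camera coordinates). Camera axes: x right, y up, looking along -z (the intrinsics and any distortion apply to the point x, -y, -z); pixel columns grow to the right and rows downward; lengths in mm; the calibration is good to about 2 mm. A picture is of the moment at which its call begins. There is no depth.
- ctrl.finish_job(): hands the job in, once; it reports no verdict.
The state is a dict: "time_s": time; "joints": joint angles; "dq": joint speeds; "tau": joint torques, N m; "eef_pos": TCP position; "ee_rot": TCP orientation; "force": force on the tool from outside, world axes, zero at the start; "wrist_torque": the same for the moment, N m; "grip_width": opening from 0.0 (shut) to 1.0 (fully open).
Only numpy, scipy, OpenCV 4.12 (cv2) and the standard library are available. Lean on these libraries where they do the work, as an engineer would, in place of code of your own. Each camera call takes 0.05 s, during which the arm holds its last target. There are 200 camera calls.

## Working session

There is one attempt and no reset: what is moved stays moved. The work goes in short steps, Python scripts to look and compute and a tool call to move; the robot and the scene stay as the last step left them, time stands still between calls to the robot, and variables do not carry over. Pictures are saved under pics/ and viewed, about 8 in all and at most 12, crops included, and the job is handed in when it is done.

Besides the shell and the picture viewer there is one more tool, called after "Emit:" as a command line: name --pt "numbers of a row" for each row, then --argument value for the rest. play_rows: Moves the arm, as the interface text tells. Its arguments: {"type":"object","properties":{"plan":{"type":"array"},"grip_force":{"type":"number"}},"required":["plan"]}

```bash
mkdir -p pics; python3 - <<'E'
from rig import sense, optics
import cv2,pickle,numpy as np
D={}
for n in("scene","top"):
    d=optics.capture(n);D[n]=d;cv2.imwrite(f"pics/{n}0.png",d["img"]);print(n,{k:v for k,v in d.items() if k!="img"})
pickle.dump(D,open("D.pkl","wb"));print(sense())
cv2.imwrite("pics/both0.png",cv2.resize(D["top"]["img"],(800,600)))
E
```

```text
scene {'fx': 358.13933903028106, 'fy': 358.13933903028106, 'cx': 255.1752173918378, 'cy': 192.55188150432562, 'world_to_cam': array([[-5.01087279e-01,  8.65395844e-01, -1.25399295e-03,
         3.20100932e+02],
       [-6.74675235e-01, -3.89746663e-01,  6.26826025e-01,
         3.07235480e+02],
       [ 5.41963897e-01,  3.14940585e-01,  7.79158239e-01,
        -1.34304826e+03],
       [ 0.00000000e+00,  0.00000000e+00,  0.00000000e+00,
         1.00000000e+00]])}
top {'fx': 461.6098395758502, 'fy': 461.6098395758502, 'cx': 257.8491104172187, 'cy': 186.97126910229179, 'world_to_cam': array([[-1.20541815e-02, -9.99911427e-01,  5.64221277e-03,
        -5.44885631e+01],
       [ 9.96627904e-01, -1.15562069e-02,  8.12359227e-02,
        -5.85239708e+02],
       [-8.11635248e-02,  6.60241925e-03,  9.96678930e-01,
        -1.72188915e+03],
       [ 0.00000000e+00,  0.00000000e+00,  0.00000000e+00,
         1.00000000e+00]])}
{'time_s': 0.1, 'joints': array([ 9.71570210e-01,  3.13381720e-01,  1.49835475e+00,  5.26757045e-05,
        1.33101608e+00, -2.23373624e-01]), 'dq': array([-0.00066134, -0.00039529, -0.00138551,  0.00022951, -0.00178383,
        0.00093995]), 'tau': array([ 3.98028729e-03, -4.12903976e+01, -2.60142356e+01, -1.33285057e-04,
        2.96532919e-03,  3.61545290e-05]), 'eef_pos': array([192.56305391, 488.16410142, 230.80100975]), 'ee_rot': array([-2.55311771e-04,  1.86828183e-01,  9.82392433e-01, -5.21355598e-04]), 'force': array([-0.14099383,  0.05029164,  0.17622973]), 'wrist_torque': array([ 0.00098263, -0.06491489, -0.06326136]), 'grip_width': 0.999303342976199}
```

View pics/both0.png

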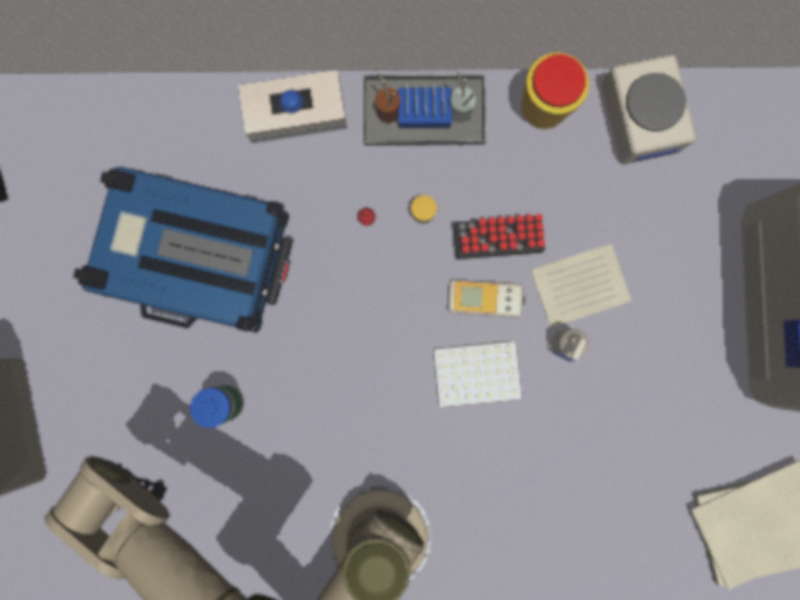

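View pics/scene0.png

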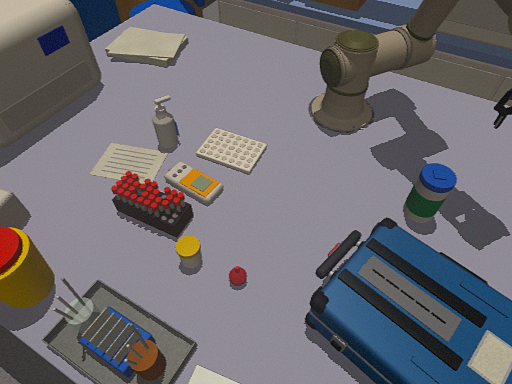

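The top view shows the case at left with its bar at about (282,270) facing world -y. The red button is just visible, and the pull-out path is clear of the bulb and the meter. In the scene view the bar is at about (340,253). Next I'll measure it.

```bash
cat > h.py <<'E'
import numpy as np,cv2
def ray(d,uv):
    W=d["world_to_cam"];R=W[:3,:3];c=-R.T@W[:3,3]
    v=R.T@np.array([(uv[0]-d["cx"])/d["fx"],-(uv[1]-d["cy"])/d["fy"],-1.]);return c,v
def onz(d,uv,z):
    c,v=ray(d,uv);return c+v*(z-c[2])/v[2]
def proj(d,p):
    q=d["world_to_cam"]@np.r_[p,1];return np.array([d["cx"]-d["fx"]*q[0]/q[2],d["cy"]+d["fy"]*q[1]/q[2]])
def masks(img):
    h=cv2.cvtColor(img,cv2.COLOR_BGR2HSV)
    red=cv2.inRange(h,(0,120,60),(8,255,255))|cv2.inRange(h,(172,120,60),(180,255,255))
    blue=cv2.inRange(h,(98,110,40),(118,255,255))
    return red,blue
E
python3 - <<'E'
import pickle
from h import *
D=pickle.load(open("D.pkl","rb"))
for n in D:
    r,b=masks(D[n]["img"])
    k,l,s,c=cv2.connectedComponentsWithStats(r)
    for i in range(1,k):
        if s[i,4]>5: print(n,"red",s[i],c[i].round(1),onz(D[n],c[i],98).round())
d=D["top"];r,b=masks(d["img"])
k,l,s,c=cv2.connectedComponentsWithStats(b);i=1+s[1:,4].argmax()
m=(l==i).astype(np.uint8);cn=max(cv2.findContours(m,0,1)[0],key=cv2.contourArea)
rc=cv2.minAreaRect(cn);P=cv2.boxPoints(rc);print(P,[onz(d,p,130).round() for p in P])
cv2.imwrite("pics/crop.png",cv2.resize(d["img"][95:225,40:210],None,fx=4.5,fy=4.5,interpolation=cv2.INTER_CUBIC))
E
```

```text
scene red [ 111  171   73   41 1347] [145.5 192.2] [ 717. -298.   98.]
scene red [  0 227  22  47 763] [  8.7 247.7] [1015. -470.   98.]
scene red [328 243  12  12  22] [333.5 248. ] [624. 209.  98.]
scene red [229 266  17  20 256] [237.2 275.9] [801.  47.  98.]
top red [341  35  34  33 850] [357.5  51. ] [1081. -437.   98.]
top red [230 134   9  10  73] [234.1 138.4] [758.  24.  98.]
top red [295 137  53  25 714] [322.9 148.9] [ 715. -300.   98.]
top red [181 169   3  10  13] [182.2 173.5] [631. 213.  98.]
[[ 52.571247 184.32722 ]
 [ 72.81279  104.80689 ]
 [180.76375  132.28532 ]
 [160.5222   211.80566 ]] [array([594., 667., 130.]), array([880., 601., 130.]), array([776., 213., 130.]), array([492., 284., 130.])]
```

View pics/crop.png

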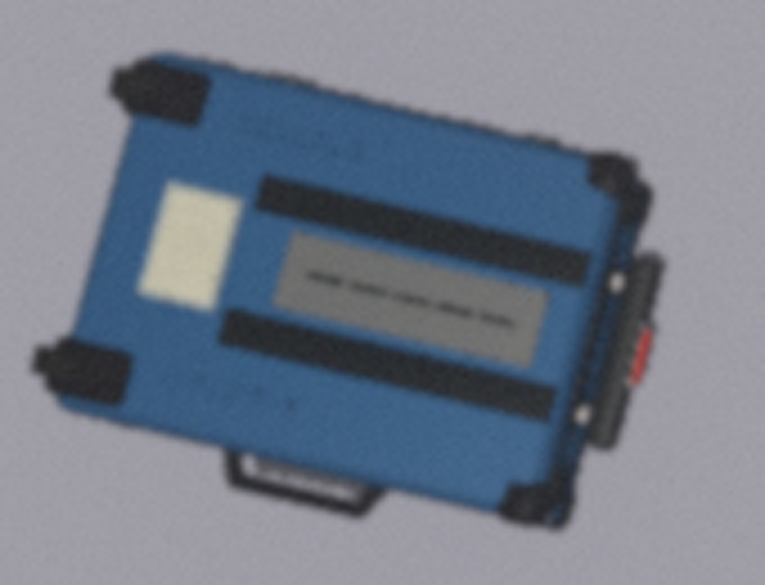

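Case x runs along (0.26, 0.97) (yaw 75°), and the button face is near (629, 212, 98). For the push I'll turn the open jaws across the bar so both fingers press beside the button.

Emit:
play_rows --pt "32 -24 0 0 0 -0.115 1" --pt "32 -24 0 0 0 -0.115 1" --pt "32 -24 0 0 0 -0.115 1" --pt "32 -24 0 0 0 -0.115 1" --pt "32 -24 0 0 0 -0.115 1"

```text
time_s: 0.52
eef_pos: [351.2, 366.3, 229.3]
ee_rot: [-0.002, 0.462, 0.887, -0.001]
force: [0.6, -0.0, -0.6]
grip_width: 1.002
```

Emit:
play_rows --pt "32 -24 0 0 0 -0.115 1" --pt "32 -24 0 0 0 -0.115 1" --pt "32 -24 0 0 0 -0.115 1" --pt "32 -24 0 0 0 -0.115 1" --pt "32 -24 0 0 0 -0.115 1"

```text
time_s: 0.93
eef_pos: [516.4, 238.9, 228.3]
ee_rot: [-0.003, 0.705, 0.709, -0.001]
force: [0.1, 1.2, -0.3]
grip_width: 1.0
```

Emit:
play_rows --pt "34 -22 0 0 0 -0.088 1" --pt "34 -22 0 0 0 -0.088 1" --pt "30 -21 0 0 0 -0.088 1" --pt "0 0 0 0 0 0 1"

```text
time_s: 1.27
eef_pos: [620.7, 164.8, 225.3]
ee_rot: [-0.004, 0.8, 0.6, -0.002]
force: [-0.9, 0.8, -0.2]
grip_width: 0.998
```

```bash
python3 - <<'E'
from rig import sense, optics
import cv2,pickle
from h import *
d=optics.capture("wrist");pickle.dump(d,open("W.pkl","wb"))
s=sense();print(s["eef_pos"],s["ee_rot"],s["force"],s["time_s"])
r,b=masks(d["img"])
k,l,st,c=cv2.connectedComponentsWithStats(r)
for i in range(1,k):
    if st[i,4]>15: print(st[i],c[i].round(1),onz(d,c[i],98).round())
cv2.imwrite("pics/w1.png",d["img"])
E
```

```text
[618.88075094 166.68270599 225.36328573] [-0.00422727  0.79891595  0.60142193 -0.00266356] [ 0.3500547  -0.81890723 -0.46470753] 1.3167
[225 135  44   6 181] [246.2 137.3] [627. 211.  98.]
[369 214  38  37 960] [387.7 231.5] [746.  71.  98.]
```

View pics/w1.png

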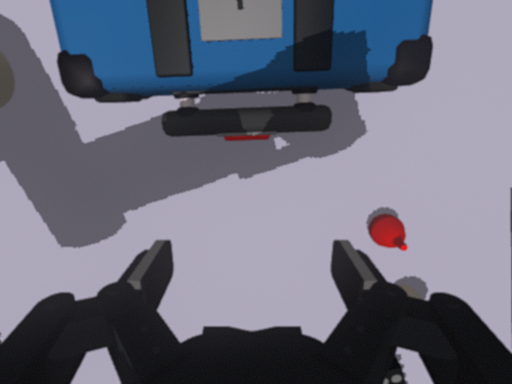

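The wrist view shows the bar at rows 105–133, from column 163 to 330, with the button at (246,137). The bar is slightly rotated against the image. I'll work out its angle and centre.

```bash
python3 - <<'E'
import pickle
from h import *
d=pickle.load(open("W.pkl","rb"))
a=onz(d,(163,124),98);b=onz(d,(330,118),98);print(a,b,np.linalg.norm(a-b),(a+b)/2,np.degrees(np.arctan2(*(b-a)[[1,0]])))
g=onz(d,(60,97),130);h=onz(d,(430,80),130);print(g,h,np.degrees(np.arctan2(*(h-g)[[1,0]])))
# 4 corners top of case edges
print(onz(d,(225,140),98),onz(d,(268,139),98))
print(proj(d,(619,166,90)), d["img"].shape)
E
```

```text
[553.61143235 245.71024704  98.        ] [709.35490785 206.07534158  98.        ] 160.70767215985163 [631.4831701  225.89279431  98.        ] -14.278024790414277
[490.13005552 289.46273234 130.        ] [784.81119981 216.76844274 130.        ] -13.857501404240633
[606.45611418 214.32496876  98.        ] [647.23628342 203.4538831   98.        ]
[251.17756705 179.90876594] (384, 512, 3)
```

Emit:
play_rows --pt "-3 1 -38 0 0 0.03 1" --pt "0 0 -38 0 0 0 1" --pt "0 0 -38 0 0 0 1" --pt "0 0 -36 0 0 0 1" --pt "0 0 0 0 0 0 1"

```text
time_s: 1.73
eef_pos: [612.7, 170.2, 71.8]
ee_rot: [-0.004, 0.788, 0.616, -0.001]
force: [-1.4, -0.1, -1.1]
grip_width: 0.996
```

Emit:
play_rows --pt "7 13 0 0 0 0 1" --pt "6 13 0 0 0 0 1" --pt "0 0 0 0 0 0 1"

```text
time_s: 1.98
eef_pos: [624.1, 198.7, 74.3]
ee_rot: [-0.004, 0.786, 0.618, -0.002]
force: [0.9, -0.4, 1.0]
grip_width: 1.002
```

Emit:
play_rows --pt "1.5 6 0 0 0 0 1" --pt "0 0 0 0 0 0 1"

```text
time_s: 2.15
eef_pos: [625.0, 204.6, 76.6]
ee_rot: [-0.004, 0.786, 0.618, -0.003]
force: [-2.1, -6.0, -3.7]
grip_width: 0.999
```

Emit:
play_rows --pt "1 5 -2 0 0 0 1" --pt "1 5 -1 0 0 0 1"

```text
time_s: 2.32
eef_pos: [626.8, 211.0, 76.5]
ee_rot: [-0.002, 0.787, 0.618, -0.004]
force: [-2.6, -11.9, -2.4]
grip_width: 1.004
```

Emit:
play_rows --pt "1 5 -1 0 0 0 1" --pt "1 4 -1 0 0 0 1"

```text
time_s: 2.48
eef_pos: [627.9, 215.3, 76.5]
ee_rot: [0.0, 0.787, 0.616, -0.008]
force: [-11.7, -21.8, 5.8]
grip_width: 0.999
```

Emit:
play_rows --pt "1 3 0 0 0 0 1" --pt "-1 -5 0 0 0 0 1"

```text
time_s: 2.65
eef_pos: [626.0, 209.2, 77.3]
ee_rot: [0.001, 0.788, 0.615, -0.013]
force: [-1.9, -3.8, -3.8]
grip_width: 0.999
```

Emit:
play_rows --pt "-3 -12 0 0 0 0 1" --pt "-5 -20 0 0 0 0 1" --pt "-6 -24 0 0 0 0 1" --pt "-6 -24 0 0 0 0 1" --pt "0 0 0 0 0 0 1"

```text
time_s: 3.07
eef_pos: [604.7, 125.3, 83.0]
ee_rot: [0.003, 0.787, 0.616, -0.011]
force: [-0.2, 0.6, 0.4]
grip_width: 0.999
```

Emit:
play_rows --pt "0 0 38 0 0 0.12 1" --pt "0 0 38 0 0 0.12 1" --pt "0 0 38 0 0 0.12 1" --pt "0 0 25 0 0 0.12 1" --pt "0 0 0 0 0 0.12 1"

```text
time_s: 3.48
eef_pos: [601.9, 124.6, 233.0]
ee_rot: [0.009, 0.562, 0.827, -0.01]
force: [0.3, 1.4, -0.6]
grip_width: 1.002
```

```bash
python3 - <<'E'
from rig import sense, optics
import cv2,pickle
from h import *
d=optics.capture("wrist");pickle.dump(d,open("W.pkl","wb"))
t=optics.capture("top")
s=sense();print(s["eef_pos"],s["ee_rot"],s["force"],s["time_s"])
for n,d in(("w",d),("t",t)):
  r,b=masks(d["img"])
  k,l,st,c=cv2.connectedComponentsWithStats(r)
  for i in range(1,k):
    if st[i,4]>5: print(n,st[i],c[i].round(1),onz(d,c[i],98).round())
cv2.imwrite("pics/w2.png",pickle.load(open("W.pkl","rb"))["img"])
E
```

```text
[600.8220276  124.6245312  228.70090509] [ 0.00620736  0.56414636  0.82557365 -0.01133601] [ 0.61013036  0.84853966 -0.81598895] 3.5833
w [265 131  36  27 190] [282.1 144.6] [617. 168.  98.]
w [320 248  13  29 283] [326.5 261.4] [721.  61.  98.]
t [341  35  33  33 850] [357.5  51. ] [1081. -437.   98.]
t [230 134  10  10  76] [234.2 138.3] [758.  23.  98.]
t [295 137  53  25 712] [323.  148.9] [ 715. -300.   98.]
```

View pics/w2.png

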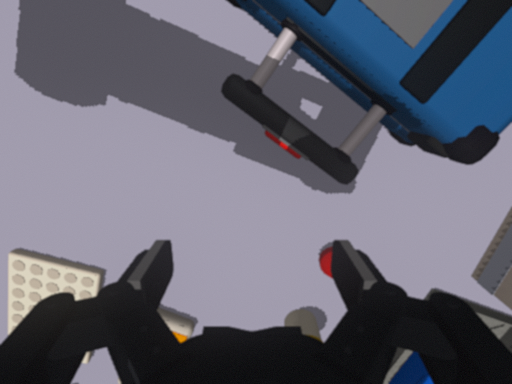

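The bar sprung out: the button is now at (282,145), about 44 mm farther out. Next I'll turn the jaws along the case's x axis and move over the bar.

Emit:
play_rows --pt "4 12 0 0.013 0 0.118 1" --pt "4 12 0 0.013 0 0.118 1" --pt "4 12 0 0 0 0.118 1" --pt "4 12 0 0 0 0.118 1" --pt "3 9 0 0 0 0.118 1"

```text
time_s: 4.0
eef_pos: [617.9, 183.2, 226.0]
ee_rot: [-0.003, 0.301, 0.954, -0.001]
force: [0.2, 0.1, 0.1]
grip_width: 1.0
```

Emit:
play_rows --pt "0 0 0 0 0 0.118 1" --pt "0 0 0 0 0 0.118 1" --pt "0 0 0 0 0 0.118 1" --pt "0 0 0 0 0 0 1"

```text
time_s: 4.33
eef_pos: [616.0, 186.5, 221.3]
ee_rot: [-0.008, 0.124, 0.992, -0.002]
force: [0.1, 0.5, -0.8]
grip_width: 1.0
```

```bash
python3 - <<'E'
from rig import sense, optics
import cv2,pickle
from h import *
from scipy.spatial.transform import Rotation as Ro
d=optics.capture("wrist")
s=sense();q=s["ee_rot"];R=Ro.from_quat(np.r_[q[1:],q[0]]).as_matrix();print(s["eef_pos"],R.round(3),np.degrees(np.arctan2(R[1,1],R[0,1])),s["joints"].round(2),s["time_s"])
r,b=masks(d["img"])
k,l,st,c=cv2.connectedComponentsWithStats(r)
for i in range(1,k):
    if st[i,4]>5: print(st[i],c[i].round(1),onz(d,c[i],98).round())
im=d["img"].copy()
for p in [(620,181.5,111),(620.5,184.5,111)]+[(620.5-.968*a,184.5+.25*a,111) for a in(-80,80)]:
    cv2.circle(im,tuple(int(v) for v in proj(d,p)),2,(0,255,255),-1)
cv2.imwrite("pics/w3.png",im)
E
```

```text
[615.92336087 186.4446376  221.18233322] [[-0.968  0.252 -0.016]
 [ 0.252  0.968 -0.002]
 [ 0.015 -0.006 -1.   ]] 75.3964175990559 [ 0.11  0.6   1.1  -0.    1.46 -1.2 ] 4.3833
[233 170   4  41 153] [234.6 189.5] [617. 168.  98.]
[158 279  31  42 763] [173.4 297.2] [726.  65.  98.]
```

View pics/w3.png

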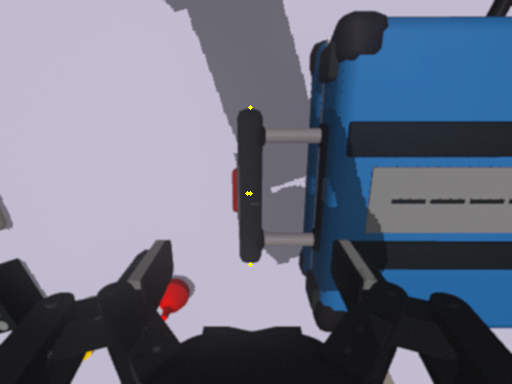

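The projected marks fall on the bar. The jaws line up with it, the front finger comes down outside and the rear one into the gap. Descending.

Emit:
play_rows --pt "4 -5 -36 0 -0.016 0 1" --pt "0 0 -36 0 0 0 1" --pt "0 0 -30 0 0 0 1" --pt "0 0 0 0 0 0 1"

```text
time_s: 4.72
eef_pos: [619.2, 181.5, 116.3]
ee_rot: [0.002, 0.14, 0.99, -0.001]
force: [-1.1, -0.6, -1.0]
grip_width: 1.0
```

Emit:
play_rows --pt "0.5 0 -22 0 0 0.02 1" --pt "0 0 -18 0 0 0 1" --pt "0 0 0 0 0 0 1"

```text
time_s: 4.97
eef_pos: [620.0, 181.6, 77.4]
ee_rot: [0.002, 0.137, 0.991, -0.0]
force: [0.4, -0.5, -0.1]
grip_width: 1.001
```

Emit:
play_rows --pt "0 0 0 0 0 0 0" --pt "0 0 0 0 0 0 -0.3" --pt "0 0 0 0 0 0 -0.3" --pt "0 0 0 0 0 0 -0.3" --grip_force 40

```text
time_s: 5.3
eef_pos: [622.2, 182.0, 83.7]
ee_rot: [0.005, 0.141, 0.99, 0.001]
force: [-0.4, 0.4, 0.0]
grip_width: 0.456
```

Emit:
play_rows --pt "-2 0 -6 0 0 0 -1" --pt "0 0 0 0 0 0 -1" --pt "0 0 0 0 0 0 -1" --pt "0 0 0 0 0 0 -1" --pt "0 0 0 0 0 0 -1"

```text
time_s: 5.72
eef_pos: [621.8, 181.8, 80.4]
ee_rot: [0.008, 0.14, 0.99, 0.0]
force: [1.5, -1.0, -2.3]
grip_width: 0.285
```

The opening is about 24 mm, so the button is in. Next is a gentle pull.

Emit:
play_rows --pt "-1.5 -6 0 0 0 0 -1" --pt "-3 -12 0 0 0 0 -1" --pt "-4 -16 0 0 0 0 -1"

```text
time_s: 5.97
eef_pos: [613.5, 149.0, 80.4]
ee_rot: [0.01, 0.139, 0.99, 0.001]
force: [5.1, 1.9, -1.8]
grip_width: 0.285
```

Emit:
play_rows --pt "-4 -16 0 0 0 0 -1" --pt "-4 -16 0 0 0 0 -1" --pt "-4 -16 0 0 0 0 -1" --pt "-4 -16 0 0 0 0 -1"

```text
time_s: 6.3
eef_pos: [596.3, 80.8, 80.4]
ee_rot: [0.01, 0.139, 0.99, 0.002]
force: [6.0, 1.2, -4.3]
grip_width: 0.285
```

Emit:
play_rows --pt "-4 -16 0 0 0 0 -1" --pt "-4 -16 0 0 0 0 -1" --pt "-4 -16 0 0 0 0 -1"

```text
time_s: 6.55
eef_pos: [583.2, 28.9, 80.4]
ee_rot: [0.011, 0.139, 0.99, 0.002]
force: [4.8, 1.5, -4.7]
grip_width: 0.284
```

Emit:
play_rows --pt "-3 -11 0 0 0 0 -1" --pt "-2 -7 0 0 0 0 -1" --pt "-1 -4 0 0 0 0 -1" --pt "0 0 0 0 0 0 -1"

```text
time_s: 6.88
eef_pos: [576.2, 1.3, 80.4]
ee_rot: [0.012, 0.141, 0.99, 0.002]
force: [6.2, 7.5, -4.9]
grip_width: 0.286
```

Emit:
play_rows --pt "-1 -3 0 0 0 0 -1" --pt "-0.5 -2 0 0 0 0 -1" --pt "0 0 0 0 0 0 -1"

```text
time_s: 7.13
eef_pos: [576.4, 1.8, 80.3]
ee_rot: [0.015, 0.141, 0.99, 0.007]
force: [4.3, -2.8, -3.5]
grip_width: 0.29
```

The handle stopped after 186 mm of pull, which matches the end of travel. I'll let it settle and check.

Emit:
play_rows --pt "0 0 0 0 0 0 -1" --pt "0 0 0 0 0 0 -1" --pt "0 0 0 0 0 0 -1" --pt "0 0 0 0 0 0 -1"

```text
time_s: 7.47
eef_pos: [576.4, 1.5, 80.4]
ee_rot: [0.015, 0.14, 0.99, 0.007]
force: [5.0, 2.5, -3.8]
grip_width: 0.29
```

```bash
python3 - <<'E'
from rig import sense, optics
import cv2
a=optics.capture("scene");b=optics.capture("top")
cv2.imwrite("pics/end.png",cv2.vconcat([a["img"][60:330],cv2.resize(b["img"][90:270,40:400],(512,256))]))
s=sense();print({k:s[k] for k in("time_s","eef_pos","dq","force","grip_width")})
E
```

```text
{'time_s': 7.5667, 'eef_pos': array([576.36619762,   1.48033104,  80.37764289]), 'dq': array([ 0.00079795,  0.00087089,  0.00160265,  0.00039017,  0.00179656,
       -0.00173273]), 'force': array([ 4.62897331,  0.26935466, -3.75558706]), 'grip_width': 0.2842168577183061}
```

View pics/end.png

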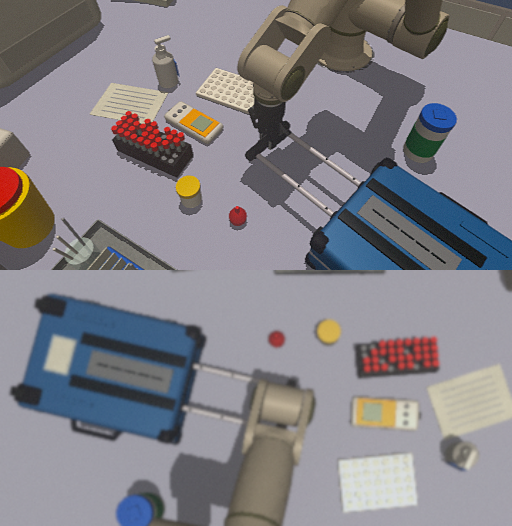

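The handle is fully out with the second tube sections showing. The gripper is on the bar, at about (268,135) in the scene half, and nothing else has moved. Handing in.

```bash
python3 -c "
from rig import ctrl,sense
print(ctrl.finish_job());s=sense();print(s['eef_pos'],s['force'],s['grip_width'])"
```

```text
the job is handed in; nothing more can be done
None
the job is handed in; nothing more can be done
```

The handle is out at its second stop and the gripper is still holding the bar. I handed the job in at about 7.6 s of the 54 s allowed.

- **Push in:** I pushed the stowed bar in with the open fingers on either side of the button, until the force reached about 22–25 N at the end of the stroke. When I backed off, it sprang out about 44 mm to the ready position.
- **Squeeze and pull:** I straddled the bar from above and gripped it at 40 N. The opening closed to about 24 mm, which means the button was in. I then pulled the handle straight out 186 mm, past the first stop, until it stopped.
- **Last checks:** The pull plus the ready position comes to about 231 mm of travel, against 230 mm at the second stop. The arm was at rest, and the opening still read about 24 mm with the bar between the fingers. In the last pictures, the bystanders in view looked untouched.

I had no direct readout of the handle or button joints, so those values come from the arm position, gripper opening, force and camera pictures. No check failed or disagreed. Handing in reports no verdict, and nothing could be read afterwards.

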